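# Try the sleeves on the pin gauge and hold up the fit

### The arm

A 6-joint arm with a two-finger parallel gripper is mounted at the origin on the work surface. World frame = base frame: x ahead of the robot, y to its left, z up, the work surface at z = 0. Lengths are in m, angles in rad, forces in N, time in s.
With the tool pointing down it reaches from about 0.4 to 0.825 m from the base axis. Payload 7 kg.
Tool frame: the origin (TCP) lies on the centre line of the jaws, within the pads' length; the fingertips stand 17 mm ahead of it and the grasp point (between the pads) lies 2 mm behind it; z points along the fingers, y is the line along which they close (so a half turn about z gives the same grasp; the last joint's range is limited). The gripper opens to 85 mm and grips with 20 to 120 N. Pads are 22 mm wide; open, the fingers measure 114 mm over their backs; the gripper's body (76 mm by 85 mm) begins 54 mm behind the grasp point. The pads swing forward as they close: fully open they stand 13 mm farther back than shut.
Start: joints at [1.561, 0.359, 0.012, 0, -1.224, -0.288], TCP at [0.198, 0.645, 0.217] pointing down, gripper open.
Joint ranges: [-3.07, 3.07], [-1.43, 2.12], [-1.02, 1.25], [-3.03, 1.67], [-3.05, -0], [-3.03, 3.03]. Speed limits (rad/s): [2.39, 2.39, 3.01, 3.14, 3.14, 3.14].

### API

Orientations are given as a rotation vector (axis times angle).
In Python, from workcell import env, camera, job, models gives the robot as it stands.
- The arm moves only by the tool carry_out, never from a script. Its argument "deltas" is a list of rows, each a list of 7 numbers: the turn, a rotation vector about the tool's x, y, z in degrees, then the shift along the tool's x, y, z in m, then the gripper's target within -1 to 1 (fully open at 1, half-way at 0, shut at -1). A call has 1 to 8 rows; each row is the pose to reach, as a shift and turn from the pose commanded when the call began, along the tool's axes at that moment; what a row does not reach only later rows make up. A row lasts 1/8 s, in which the tool goes at most 62.5 mm and 10.7 degrees, less where a joint would pass 70% of its speed; a pose out of reach is approached as far as the arm can. A call with a gripper value outside its range is refused whole. The fingers move at their own pace and stop on an object; "squeeze" is the grip in N (left out, the last holds). Time passes only in rows, so rows that repeat a pose let the fingers close. It gives the time, the measured TCP pose, the force, the opening and the grip force at its end, in the units of the state.
- env.get_state(): the state, without advancing time (a new reading comes with each control period).
- camera(name): name is "scene" or "top" or "wrist"; returns a dict with "color" (420x560x3 uint8, red, green, blue), "depth" (420x560 float32, m along the optical axis (not along the pixel's ray), 0 where there is no reading), "K" (3x3 intrinsics, pixels), "rvec" (rotation vector, rad) and "tvec" (3), from world to camera coordinates, as OpenCV has them. Camera axes: x right, y down, z forward; pixel columns grow to the right and rows downward; lengths in m; the calibration is good to about 2 mm. A picture is of the moment at which its call begins.
- job.finish_job(): hands the job in; it is judged then, once.
Trained networks look in the newest picture that a camera, given by its name, has taken for a name from the list of things; names that differ only in an ending like _2 or _b are one class to them, and where a whole thing is asked for, a point or a joint stands for the part that bears it (a point fixed in the world has none). Each returns a list of dicts, best first, with "p" (0 to 1); they miss things now and then, are a little off and sometimes report something else, mostly with a low value. They report only what shows in the picture. A call takes as long as a camera call. They do not tell look-alikes from the thing itself.
- models.recognise(camera, thing): "extent" ([left, top, width, height] in pixels, round what is visible of it).
- models.pinpoint(camera, thing): "centre" ([row, column] in pixels: a listed point, or the origin of a listed thing).
The state is a dict: "clock": time; "joint_pos": joint angles; "joint_velocities": joint speeds; "effort": joint torques, N m; "tool_pos": TCP position; "ee_rot": TCP orientation; "wrist_force": force on the tool from outside, world axes, zero at the start; "ft_torque": the same for the moment, N m; "opening": finger opening in m; "grasp_force": force on a finger pad.
Only numpy, scipy, OpenCV 4.12 (cv2) and the standard library are available. Lean on these libraries where they do the work, as an engineer would, in place of code of your own. Each camera call takes 0.05 s, during which the arm holds its last target. There are 200 camera calls.

### The job

Slide the steel sleeve that fits the pin gauge over the pin, right down onto the collar, and put the other one, whose bore is too small, in the scrap tray. Then draw the gauge with its sleeve up out of the wooden holder and tip it over half way to level (or further, up to level), pin tip still the higher end and sleeve still against the collar. Finish while holding it there, still and in the gripper alone, its low end at least 20 cm above the bench; leave the other things alone.

Things in the scene. Friction and masses are not known exactly. Their poses are not given: they have to be found in the camera images.
- gauge: loose turned steel pin gauge, 0.32 kg, upright in the holder at the start. Origin on its axis at the collar's underside, z along the axis to the tip. Collar 40 mm diameter, z 0 to 8 mm; pin 20 mm diameter, z 8 to 72 mm, its last 5 mm tapering to 12 mm; shank 24 mm diameter, 40 mm long below the collar. With a sleeve on the collar the pin's top 36 mm stay bare for gripping
- gauge_tip (a point): centre of the gauge pin's tip, 72 mm from the gauge's origin along its axis
- gauge_foot (a point): centre of the free end of the gauge's shank, 40 mm from the gauge's origin on the other side from the tip
- holder: wooden block fixed to the bench, 100 x 80 x 55 mm tall, with one upright blind hole 27 mm wide and 45 mm deep in the middle of its top, in which the gauge stands with its collar on the block's top. Origin: centre of its underside, right under the hole; x along the 100 mm side, z up
- sleeve_wide: loose plain steel sleeve, outside diameter 36 mm, 28 mm long, bore 23 mm right through (thin wall): the one that fits the 20 mm gauge pin. Stands on end on the bench. Origin: centre of its lower end, z along its axis, upward. About 0.12 kg. Changes places with the other sleeve
- sleeve_narrow: loose plain steel sleeve, outside diameter 36 mm, 28 mm long, bore only 15 mm (thick wall): does not go on the gauge pin, scrap. Stands on end on the bench. Origin: centre of its lower end, z along its axis, upward. About 0.15 kg
- scrap_tray: grey open scrap tray fixed to the bench, 160 x 140 mm, 30 mm tall, walls and floor 4 mm. Origin: centre of its underside; x along the 160 mm side
- wrench: bystander, to be left alone: open wrench lying flat. Origin on its underside
- brush: bystander, to be left alone: bench brush lying flat. Origin on its underside
- hammer: bystander, to be left alone: hammer lying flat. Origin on its underside
- vblock: bystander, to be left alone: steel V-block 60 x 45 x 35 mm. Origin on its underside
- oil_can: bystander, to be left alone: closed can, 60 mm diameter, 70 mm tall. Origin on its underside
- jar: bystander, to be left alone: closed jar, 66 mm diameter, 70 mm tall. Origin on its underside
Mind the look-alikes: they are no part of the job. Leave any black or pink look-alike of the sleeve_narrow alone.

How it is judged:
By the outcome, as a careful person would: the job done as asked, in the order asked, and still so for the second after the job is handed in, while the arm keeps its last pose, push and grip.
It also fails if it takes over 70 s, if anything falls off the work surface, if the arm or the gripper's body presses on something with over 40 N, if the wrist force passes 120 N, or if a joint passes its speed limit or range.

## Working session

There is one attempt and no reset: what is moved stays moved. The work goes in short steps, Python scripts to look and compute and a tool call to move; the robot and the scene stay as the last step left them, time stands still between calls to the robot, and variables do not carry over. Pictures are saved under pics/ and viewed, at most 10 in all, crops included, and the job is handed in when it is done.

Besides the shell and the picture viewer there is one more tool, called after "Emit:" as name(argument=value, ...), one argument or row to a line, values as JSON. carry_out: Moves the arm, as the interface text tells. Its arguments: {"type":"object","properties":{"deltas":{"type":"array"},"squeeze":{"type":"number"}},"required":["deltas"]}

```bash
mkdir -p pics; ls
cat > h.py <<'E'
import numpy as np, cv2
from workcell import env, camera, job, models
from scipy.spatial.transform import Rotation as R
def save(c,n): cv2.imwrite('pics/'+n,c['color'][:,:,::-1])
def world(c,r,col,z=None):
    K=c['K'];Rm=cv2.Rodrigues(np.array(c['rvec'],float))[0];t=np.array(c['tvec']).ravel()
    ray=np.array([(col-K[0,2])/K[0,0],(r-K[1,2])/K[1,1],1.])
    o=-Rm.T@t; d=Rm.T@ray
    if z is None: return o+d*c['depth'][int(round(r)),int(round(col))]
    return o+d*(z-o[2])/d[2]
def cloud(c):
    K=c['K'];Rm=cv2.Rodrigues(np.array(c['rvec'],float))[0];t=np.array(c['tvec']).ravel()
    v,u=np.mgrid[:420,:560];d=c['depth']
    P=np.stack([(u-K[0,2])/K[0,0]*d,(v-K[1,2])/K[1,1]*d,d],-1)
    return (P-t)@Rm
E
cat > a.py <<'E'
from h import *
for n in ['top','scene']:
    c=camera(n); save(c,n+'1.png')
    for t in ['gauge','gauge_tip','holder','sleeve_wide','sleeve_narrow','scrap_tray']:
        for d in models.pinpoint(n,t)[:4]:
            r,k=d['centre']; print(n,t,round(d['p'],2),np.round([r,k]),world(c,r,k).round(3),world(c,r,k,0).round(3))
s=env.get_state();print(s)
print(R.from_rotvec(s['ee_rot']).as_matrix().round(3))
E
python3 a.py
```

```text
pics
top gauge 0.6 [218. 276.] [0.506 0.032 0.123] [0.531 0.031 0.   ]
top gauge_tip 0.7 [214. 279.] [0.527 0.024 0.065] [0.54  0.024 0.   ]
top holder 0.72 [223. 271.] [0.505 0.046 0.062] [0.517 0.046 0.   ]
top sleeve_wide 0.43 [175. 204.] [ 0.658  0.218 -0.003] [0.657 0.217 0.   ]
top sleeve_narrow 0.68 [237. 230.] [0.486 0.154 0.003] [0.486 0.154 0.   ]
top sleeve_narrow 0.67 [215. 222.] [0.539 0.171 0.031] [0.545 0.174 0.   ]
top sleeve_narrow 0.48 [237. 205.] [0.489 0.219 0.001] [0.49  0.219 0.   ]
top sleeve_narrow 0.29 [220. 273.] [0.503 0.039 0.114] [0.525 0.038 0.   ]
top scrap_tray 0.62 [202. 398.] [ 0.555 -0.293  0.003] [ 0.555 -0.294  0.   ]
scene gauge 0.79 [214. 257.] [0.522 0.04  0.071] [0.475 0.067 0.   ]
scene gauge 0.48 [166. 273.] [0.383 0.169 0.019] [0.368 0.179 0.   ]
scene gauge_tip 0.97 [191. 254.] [0.413 0.095 0.001] [0.413 0.095 0.   ]
scene gauge_tip 0.56 [188. 315.] [0.502 0.21  0.029] [0.484 0.227 0.   ]
scene holder 0.77 [229. 252.] [0.54  0.018 0.055] [0.506 0.036 0.   ]
scene sleeve_wide 0.56 [240. 358.] [0.665 0.204 0.027] [0.654 0.219 0.   ]
scene sl
[... 445 characters left out ...]
0e-01,  1.19108675e-02, -4.76388417e-09,
       -1.22409615e+00, -2.88099200e-01]), 'joint_velocities': array([-0.00060506, -0.0003098 , -0.00033678,  0.00013998, -0.00015666,
       -0.0002143 ]), 'effort': array([-6.40330309e-04, -5.82769454e+01,  2.93597585e+01,  6.94072366e+00,
       -7.19395284e-04, -1.72093380e-06]), 'tool_pos': array([0.19804428, 0.64527683, 0.2169357 ]), 'ee_rot': array([-3.10678508e+00,  4.65989228e-01,  1.20886291e-05]), 'wrist_force': array([ 0.00067   , -0.0969731 ,  0.52851794]), 'ft_torque': array([-0.04951777,  0.03545084, -0.0236646 ]), 'grasp_force': 0.0, 'opening': 0.0854842376527074}
[[ 0.956 -0.293  0.   ]
 [-0.293 -0.956  0.   ]
 [-0.    -0.    -1.   ]]
```

Run:
```python
import cv2
a=cv2.imread('pics/top1.png')[120:300,130:460];b=cv2.imread('pics/scene1.png')[130:270,220:400]
cv2.imwrite('pics/t.png',cv2.resize(a,None,fx=2.4,fy=2.4,interpolation=3));cv2.imwrite('pics/s.png',cv2.resize(b,None,fx=4,fy=4,interpolation=3))
```

```text
(no output)
```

View pics/t.png

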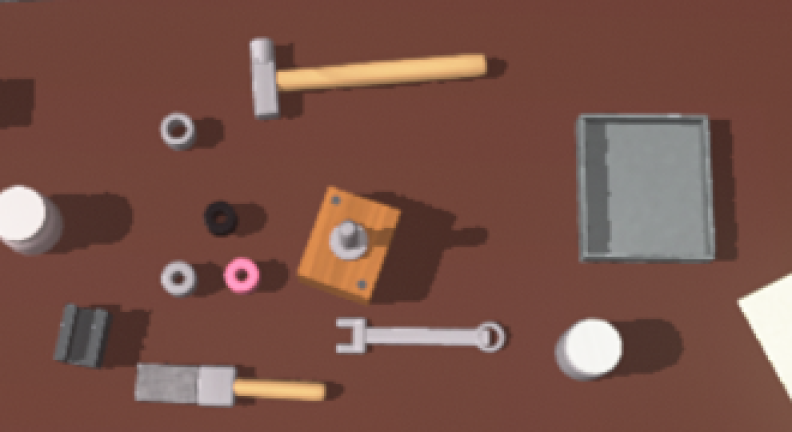

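View pics/s.png

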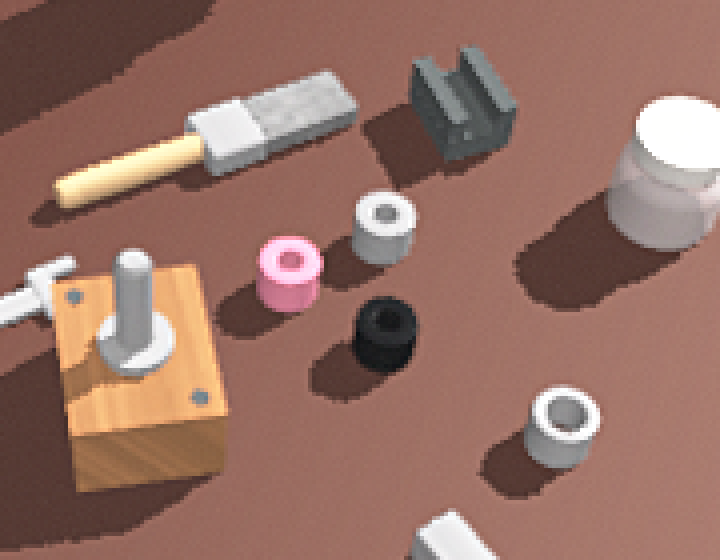

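The two steel sleeves are the wide at top-crop (177,131), ~(0.657,0.217), and the narrow at (178,278), ~(0.489,0.219). The pink and black ones are decoys. The gauge stands upright in the holder at (348,238).

```bash
cat > m.py <<'E'
from h import *
def fit(P,x,y,z0,z1,r=.035):
    m=(np.hypot(P[...,0]-x,P[...,1]-y)<r)&(P[...,2]>z0)&(P[...,2]<z1)
    q=P[m]; 
    if len(q)<5: return len(q)
    (cx,cy),rad=cv2.minEnclosingCircle(q[:,:2].astype(np.float32))
    return len(q),np.round([cx,cy,rad],4),np.median(q,0).round(4)
E
python3 - <<'E'
from m import *
for n in ['top','scene']:
    P=cloud(camera(n))
    print(n)
    for k,a in dict(wide=(.657,.217,.022,.035),narrow=(.489,.219,.022,.035),collar=(.515,.04,.059,.068),tip=(.515,.04,.115,.14)).items(): print(k,fit(P,*a))
    for x,y in [(.657,.217),(.489,.219)]:
        print([ (P[...,2][(np.hypot(P[...,0]-x,P[...,1]-y)<.02)]).max().round(4)])
E
```

```text
top
wide (82, array([0.6537, 0.2172, 0.0182]), array([0.6541, 0.2174, 0.0273]))
narrow (125, array([0.4884, 0.2192, 0.0183]), array([0.4874, 0.2185, 0.027 ]))
collar (123, array([0.5155, 0.0394, 0.0333]), array([0.5059, 0.0396, 0.0623]))
tip (55, array([0.5125, 0.0357, 0.0102]), array([0.5119, 0.036 , 0.1228]))
[np.float64(0.0339)]
[np.float64(0.0327)]
scene
wide (150, array([0.6552, 0.2173, 0.0191]), array([0.6558, 0.216 , 0.0279]))
narrow (142, array([0.49  , 0.2194, 0.0179]), array([0.4909, 0.2183, 0.0284]))
collar (165, array([0.5148, 0.0358, 0.0205]), array([0.5215, 0.03  , 0.0636]))
tip (84, array([0.5157, 0.0357, 0.01  ]), array([0.5185, 0.0341, 0.125 ]))
[np.float64(0.0326)]
[np.float64(0.032)]
```

```bash
cat > to.py <<'E'
import sys
from h import *
# to.py x y z azimuth_deg [tilt_deg about tool x]
x,y,z,a=map(float,sys.argv[1:5]); tilt=float(sys.argv[5]) if len(sys.argv)>5 else 0
s=env.get_state(); R0=R.from_rotvec(s['ee_rot']); a=np.radians(a); c,n=np.cos(a),np.sin(a)
Rt=R.from_matrix(np.array([[n,-c,0],[-c,-n,0],[0,0,-1]]))*R.from_euler('x',tilt,degrees=True)
print('turn',(R0.inv()*Rt).as_rotvec(degrees=True).round(2),'shift',R0.inv().apply(np.array([x,y,z])-s['tool_pos']).round(4))
print(s['clock'],s['tool_pos'].round(4),s['joint_pos'].round(2),s['opening'],s['grasp_force'],np.round(s['wrist_force'],1))
E
python3 to.py .6545 .2172 .15 18.4
```

```text
turn [ 0.    0.   54.54] shift [0.562  0.2753 0.0669]
0.8 [0.1981 0.6453 0.2169] [ 1.56  0.36  0.01 -0.   -1.22 -0.29] 0.08570848263624496 0.0 [-0.3  1.   0.4]
```

Emit:
carry_out(
  deltas=[
    [0,0,54.5,0.562,0.275,0.067,0.3],
    [0,0,54.5,0.562,0.275,0.067,0.3],
    [0,0,54.5,0.562,0.275,0.067,0.3],
    [0,0,54.5,0.562,0.275,0.067,0.3],
    [0,0,54.5,0.562,0.275,0.067,0.3],
    [0,0,54.5,0.562,0.275,0.067,0.3],
    [0,0,54.5,0.562,0.275,0.067,0.3],
    [0,0,54.5,0.562,0.275,0.067,0.3],
  ],
  squeeze=40,
)

```text
clock: 1.8
tool_pos: [0.5623, 0.3039, 0.1638]
ee_rot: [-2.548, 1.836, -0.0]
wrist_force: [1.1, 0.4, 0.6]
opening: 0.0552
grasp_force: 0.0
```

```bash
python3 to.py .6545 .2172 .15 18.4
```

```text
turn [-0.04  0.01  0.05] shift [ 0.1115 -0.06    0.0138]
1.8 [0.5623 0.3039 0.1638] [ 0.8   0.34 -0.15  0.   -1.09 -0.48] 0.05523174971048883 0.0 [1.1 0.4 0.6]
```

Emit:
carry_out(
  deltas=[
    [0,0,0,0.111,-0.06,0.014,0.3],
    [0,0,0,0.111,-0.06,0.014,0.3],
    [0,0,0,0.111,-0.06,0.014,0.3],
    [0,0,0,0.111,-0.06,0.014,0.3],
    [0,0,0,0.111,-0.06,0.014,0.3],
  ],
)

```text
clock: 2.42
tool_pos: [0.6524, 0.22, 0.1501]
ee_rot: [-2.549, 1.835, -0.0]
wrist_force: [0.1, 0.4, 0.6]
opening: 0.0556
grasp_force: 0.0
```

```bash
python3 - <<'E'
from m import *
c=camera('wrist');save(c,'w1.png');P=cloud(c);print(fit(P,.6545,.2172,.022,.035))
E
python3 to.py .6545 .2172 .02 18.4
```

```text
(766, array([0.655 , 0.2175, 0.0179]), array([0.6553, 0.217 , 0.0276]))
turn [-0.04  0.01  0.13] shift [ 0.0036 -0.0011  0.1302]
2.475 [0.6523 0.2202 0.1502] [ 0.61  0.42 -0.04 -0.   -1.1  -0.28] 0.055191323827859504 0.0 [-0.8  0.4 -0.2]
```

View pics/w1.png

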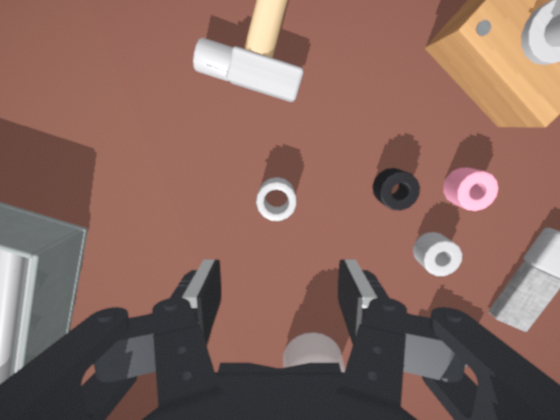

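The wrist view shows the thin-walled wide sleeve at (276,198), and its fitted centre is (0.655,0.2175), so this is the right one.

Emit:
carry_out(
  deltas=[
    [0,0,0,0.004,-0.001,0.04,0.3],
    [0,0,0,0.004,-0.001,0.07,0.3],
    [0,0,0,0.004,-0.001,0.09,0.3],
    [0,0,0,0.004,-0.001,0.09,0.3],
  ],
)

```text
clock: 2.98
tool_pos: [0.6536, 0.2161, 0.0584]
ee_rot: [2.548, -1.833, -0.002]
wrist_force: [-0.7, 0.8, -0.2]
opening: 0.0553
grasp_force: 0.0
```

```bash
python3 to.py .655 .2175 .02 18.4
```

```text
turn [ 0.16 -0.03  0.13] shift [-0.0009 -0.0019  0.0384]
2.975 [0.6536 0.2161 0.0584] [ 0.6   0.51 -0.14 -0.   -0.93 -0.28] 0.05533106659205055 0.0 [-0.7  0.8 -0.2]
```

Emit:
carry_out(
  deltas=[
    [0,0,0,-0.001,-0.002,0.02,0.3],
    [0,0,0,-0.001,-0.002,0.038,0.3],
    [0,0,0,-0.001,-0.002,0.038,0.3],
    [0,0,0,-0.001,-0.002,0.038,-1],
    [0,0,0,-0.001,-0.002,0.038,-1],
    [0,0,0,-0.001,-0.002,0.038,-1],
    [0,0,0,-0.001,-0.002,0.038,-1],
    [0,0,0,-0.001,-0.002,0.038,-1],
  ],
)

```text
clock: 3.98
tool_pos: [0.6567, 0.2171, 0.0218]
ee_rot: [-2.548, 1.837, -0.0]
wrist_force: [0.4, -0.5, -0.4]
opening: 0.0001
grasp_force: 0.0
```

```bash
python3 to.py .655 .2175 .2 18.4
```

```text
turn [-0.01  0.    0.03] shift [-0.0009  0.0015 -0.1782]
3.975 [0.6567 0.2171 0.0218] [ 0.6   0.55 -0.16 -0.   -0.86 -0.28] 0.0001174739408695079 0.0 [ 0.4 -0.5 -0.4]
```

Run:
```python
from m import *
c=camera('scene');save(c,'s2.png');a=cv2.imread('pics/s2.png')[130:290,230:420]
cv2.imwrite('pics/s2c.png',cv2.resize(a,None,fx=3.5,fy=3.5,interpolation=3))
P=cloud(c);print(fit(P,.655,.2175,.0,.04,.06))
```

```text
(1361, array([0.655 , 0.2175, 0.0601]), array([0.6642, 0.2065, 0.0014]))
```

View pics/s2c.png

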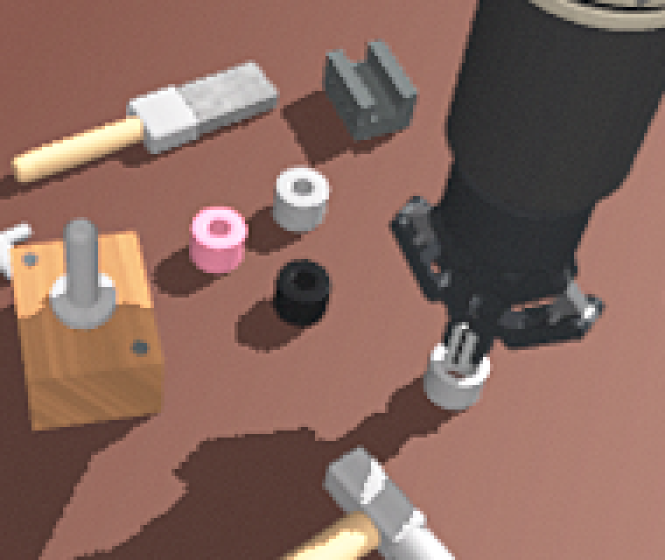

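Run:
```python
from m import *
a=cv2.imread('pics/s2.png')[205:260,335:395]
cv2.imwrite('pics/s2d.png',cv2.resize(a,None,fx=10,fy=10,interpolation=3))
c=camera('scene');P=cloud(c)
for z0,z1 in [(.003,.01),(.01,.02),(.02,.026),(.026,.031),(.031,.036),(.036,.042)]:
    m=(np.hypot(P[...,0]-.655,P[...,1]-.2175)<.04)&(P[...,2]>z0)&(P[...,2]<z1)
    q=P[m];print(z0,len(q),np.percentile(q,[2,50,98],axis=0)[:,:2].round(3).tolist() if len(q) else '')
```

```text
0.003 62 [[0.62, 0.186], [0.656, 0.21], [0.686, 0.236]]
0.01 50 [[0.644, 0.2], [0.662, 0.206], [0.673, 0.23]]
0.02 33 [[0.642, 0.2], [0.665, 0.205], [0.673, 0.221]]
0.026 75 [[0.64, 0.2], [0.663, 0.21], [0.671, 0.231]]
0.031 3 [[0.643, 0.203], [0.65, 0.209], [0.673, 0.216]]
0.036 5 [[0.654, 0.206], [0.661, 0.209], [0.665, 0.214]]
```

View pics/s2d.png

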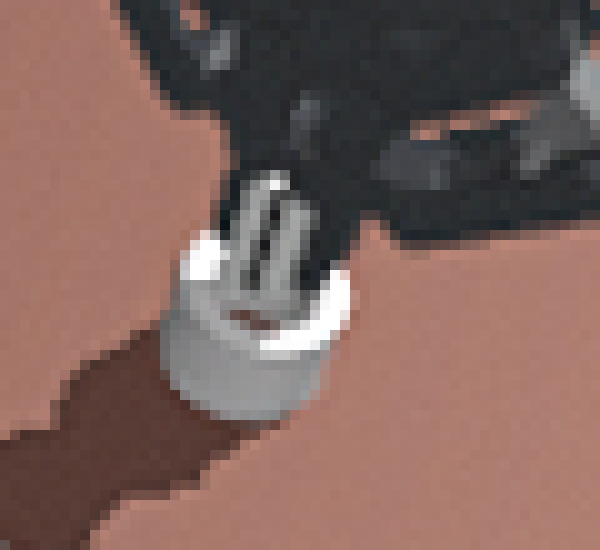

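```bash
python3 - <<'E'
from m import *
c=camera('scene')
for col in (359,360,361,362,363,364,365): print(col,[(r,*world(c,r,col).round(3)) for r in (225,229,232,234,235,236,237)])
E
python3 to.py .655 .2175 .1 18.4
```

```text
359 [(225, np.float64(0.654), np.float64(0.205), np.float64(0.068)), (229, np.float64(0.656), np.float64(0.206), np.float64(0.055)), (232, np.float64(0.658), np.float64(0.207), np.float64(0.044)), (234, np.float64(0.647), np.float64(0.226), np.float64(0.009)), (235, np.float64(0.648), np.float64(0.226), np.float64(0.006)), (236, np.float64(0.647), np.float64(0.228), np.float64(-0.001)), (237, np.float64(0.65), np.float64(0.225), np.float64(0.001))]
360 [(225, np.float64(0.655), np.float64(0.207), np.float64(0.067)), (229, np.float64(0.657), np.float64(0.208), np.float64(0.055)), (232, np.float64(0.66), np.float64(0.208), np.float64(0.047)), (234, np.float64(0.661), np.float64(0.208), np.float64(0.041)), (235, np.float64(0.649), np.float64(0.227), np.float64(0.007)), (236, np.float64(0.651), np.float64(0.226), np.float64(0.006)), (237, np.float64(0.652), np.float64(0.226), np.float64(0.003))]
361 [(225, np.float64(0.658), np.float64(0.206), np.float64(0.071)), (229, np.float64(0.66), np.float64(0.207), np.float64(0.058)), (232, np.float64(0.662), np.float64(0.208), np.float64(0.049)),
[... 1524 characters left out ...]
, np.float64(0.014)), (237, np.float64(0.659), np.float64(0.23), np.float64(0.009))]
365 [(225, np.float64(0.667), np.float64(0.206), np.float64(0.081)), (229, np.float64(0.665), np.float64(0.213), np.float64(0.061)), (232, np.float64(0.668), np.float64(0.213), np.float64(0.053)), (234, np.float64(0.668), np.float64(0.215), np.float64(0.044)), (235, np.float64(0.66), np.float64(0.228), np.float64(0.02)), (236, np.float64(0.662), np.float64(0.227), np.float64(0.02)), (237, np.float64(0.667), np.float64(0.22), np.float64(0.028))]
turn [-0.    0.    0.04] shift [-0.0009  0.0015 -0.0783]
4.125 [0.6567 0.2171 0.0217] [ 0.6   0.55 -0.16  0.   -0.86 -0.28] -9.83562577450165e-05 0.0 [ 0.8  0.2 -0.4]
```

The pads' visible ends are at z≈0.041, above the sleeve's top, although the TCP reads 0.022. They closed over empty air and the sleeve is untouched. The reading or the stated tool length is about 36 mm off, so I'll go by the camera and lower the gripper carefully.

Emit:
carry_out(
  deltas=[
    [0,0,0,-0.001,0.001,0,0.3],
    [0,0,0,-0.001,0.001,0,0.3],
    [0,0,0,-0.001,0.001,0,0.3],
    [0,0,0,-0.001,0.001,0.01,0.3],
    [0,0,0,-0.001,0.001,0.02,0.3],
    [0,0,0,-0.001,0.001,0.02,0.3],
  ],
)

```text
clock: 4.88
tool_pos: [0.6545, 0.2172, -0.0]
ee_rot: [2.546, -1.836, -0.002]
wrist_force: [-0.3, -0.4, 0.5]
opening: 0.0553
grasp_force: 0.0
```

```bash
python3 to.py .655 .2175 .02 18.4
python3 - <<'E'
from m import *
c=camera('scene');save(c,'s3.png');a=cv2.imread('pics/s3.png')[190:270,320:410]
cv2.imwrite('pics/s3c.png',cv2.resize(a,None,fx=7,fy=7,interpolation=3))
E
```

```text
turn [ 0.15 -0.03  0.02] shift [-0.0001 -0.0005 -0.02  ]
4.875 [ 0.6545  0.2172 -0.    ] [ 0.6   0.57 -0.18 -0.   -0.82 -0.28] 0.05531668332231574 0.0 [-0.3 -0.4  0.5]
```

View pics/s3c.png

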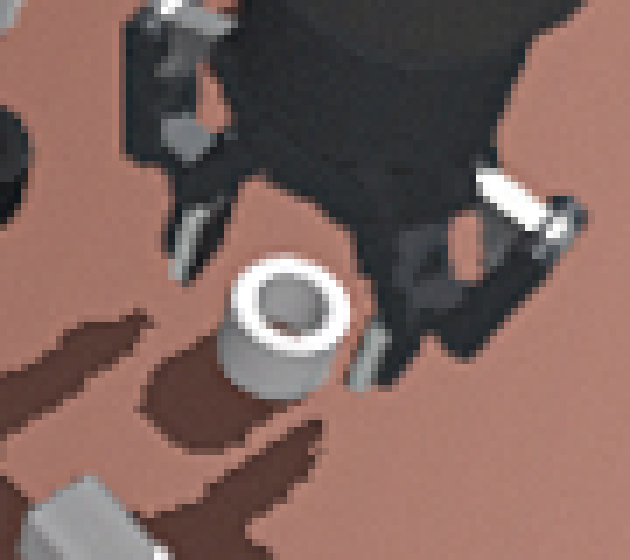

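The fingers straddle the sleeve, which shows at (285,320) in the crop. The tips are still about 2 cm above the bench, and there is no force at a TCP reading of z=0.

Emit:
carry_out(
  deltas=[
    [0,0,0,0,0,0.008,0.3],
    [0,0,0,0,0,0.014,0.3],
    [0,0,0,0,0,0.014,0.3],
    [0,0,0,0,0,0.014,-1],
    [0,0,0,0,0,0.014,-1],
    [0,0,0,0,0,0.014,-1],
    [0,0,0,0,0,0.014,-1],
  ],
)

```text
clock: 5.8
tool_pos: [0.6556, 0.2179, -0.0119]
ee_rot: [-2.548, 1.836, -0.0]
wrist_force: [0.4, 0.2, 2.5]
opening: 0.0345
grasp_force: 40.1
```

```bash
python3 to.py .655 .2175 .14 18.4
```

```text
turn [-0.04  0.01  0.04] shift [ 0.0002  0.0006 -0.1519]
5.8 [ 0.6556  0.2179 -0.0119] [ 0.6   0.59 -0.19  0.   -0.79 -0.28] 0.0345316226670372 40.14788031578064 [0.4 0.2 2.5]
```

Emit:
carry_out(
  deltas=[
    [0,0,0,0,0,-0.04,-1],
    [0,0,0,0,0,-0.1,-1],
    [0,0,0,0,0,-0.16,-1],
    [0,0,0,0,0,-0.17,-1],
    [0,0,0,0,0,-0.17,-1],
  ],
)

```text
clock: 6.42
tool_pos: [0.6552, 0.2179, 0.158]
ee_rot: [-2.547, 1.837, 0.0]
wrist_force: [0.2, -0.2, -1.7]
opening: 0.0348
grasp_force: 40.3
```

```bash
python3 to.py .514 .0358 .16 4
```

```text
turn [-0.04  0.05 14.42] shift [ 0.1281  0.1915 -0.0023]
6.425 [0.6552 0.2179 0.158 ] [ 0.6   0.42 -0.03 -0.   -1.12 -0.28] 0.03480071378639752 40.327735394239426 [ 0.2 -0.2 -1.7]
```

Emit:
carry_out(
  deltas=[
    [0,0,14.4,0.128,0.191,-0.002,-1],
    [0,0,14.4,0.128,0.191,-0.002,-1],
    [0,0,14.4,0.128,0.191,-0.002,-1],
    [0,0,14.4,0.128,0.191,-0.002,-1],
    [0,0,14.4,0.128,0.191,-0.002,-1],
    [0,0,14.4,0.128,0.191,-0.002,-1],
    [0,0,14.4,0.128,0.191,-0.002,-1],
  ],
)

```text
clock: 7.3
tool_pos: [0.5149, 0.0365, 0.1587]
ee_rot: [2.298, -2.14, -0.001]
wrist_force: [0.5, 0.9, -1.3]
opening: 0.0348
grasp_force: 40.5
```

```bash
python3 to.py .514 .0358 .16 4
python3 - <<'E'
from m import *
c=camera('scene');save(c,'s4.png');a=cv2.imread('pics/s4.png')[130:260,200:320]
cv2.imwrite('pics/s4c.png',cv2.resize(a,None,fx=4.5,fy=4.5,interpolation=3))
P=cloud(c)
print(fit(P,.514,.036,.1,.14,.03))
for z0,z1 in [(.1,.12),(.12,.13),(.13,.15),(.15,.165),(.165,.17),(.17,.175),(.175,.185),(.185,.195),(.195,.205)]:
    m=(np.hypot(P[...,0]-.514,P[...,1]-.036)<.03)&(P[...,2]>z0)&(P[...,2]<z1)
    q=P[m];print(z0,len(q),np.percentile(q,[2,50,98],axis=0)[:,:2].round(3).tolist() if len(q) else '')
E
```

```text
turn [ 0.08 -0.03  0.07] shift [ 0.0006  0.001  -0.0013]
7.3 [0.5149 0.0365 0.1587] [ 0.45  0.15 -0.42 -0.   -1.01 -0.38] 0.03482998824848778 40.455397479236126 [ 0.5  0.9 -1.3]
(131, array([0.515 , 0.036 , 0.0103]), array([0.5192, 0.0337, 0.1208]))
0.1 64 [[0.513, 0.026], [0.521, 0.032], [0.524, 0.042]]
0.12 66 [[0.508, 0.027], [0.517, 0.035], [0.523, 0.044]]
0.13 1 [[0.515, 0.037], [0.515, 0.037], [0.515, 0.037]]
0.15 0 
0.165 0 
0.17 14 [[0.503, 0.019], [0.521, 0.023], [0.529, 0.041]]
0.175 73 [[0.493, 0.019], [0.522, 0.027], [0.541, 0.042]]
0.185 82 [[0.493, 0.019], [0.521, 0.027], [0.542, 0.041]]
0.195 140 [[0.495, 0.02], [0.51, 0.028], [0.542, 0.051]]
```

View pics/s4c.png

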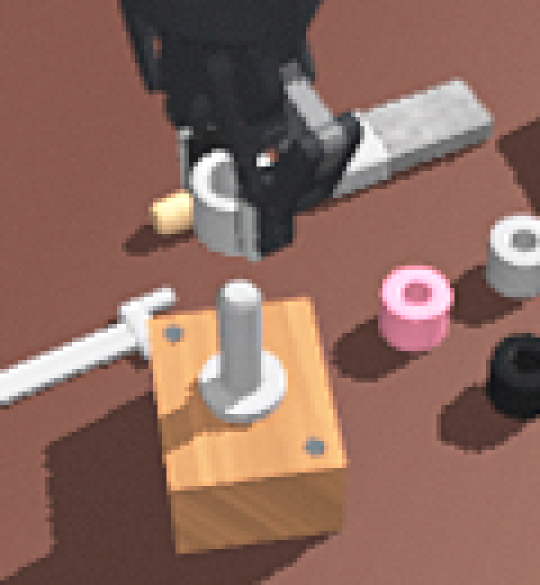

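The sleeve (crop (225,205)) hangs over the pin (crop (240,295)), with its lower end at z≈0.171 as expected.

Emit:
carry_out(
  deltas=[
    [0,0,0,0,0.0005,0.02,-1],
    [0,0,0,0,0.0005,0.035,-1],
    [0,0,0,0,0.0005,0.042,-1],
    [0,0,0,0,0.0005,0.048,-1],
    [0,0,0,0,0.0005,0.054,-1],
    [0,0,0,0,0.0005,0.058,-1],
    [0,0,0,0,0.0005,0.058,-1],
  ],
)

```text
clock: 8.22
tool_pos: [0.5141, 0.0358, 0.1015]
ee_rot: [2.298, -2.142, -0.0]
wrist_force: [-0.5, 0.6, -1.7]
opening: 0.0345
grasp_force: 40.5
```

```bash
python3 to.py .514 .0358 .055 4
```

```text
turn [ 0.01 -0.    0.03] shift [0.     0.0001 0.0465]
8.225 [0.5141 0.0358 0.1015] [ 0.45  0.21 -0.49 -0.   -0.87 -0.38] 0.03452232801718709 40.46952869743109 [-0.5  0.6 -1.7]
```

Emit:
carry_out(
  deltas=[
    [0,0,0,0,0,0.01,-1],
    [0,0,0,0,0,0.02,-1],
    [0,0,0,0,0,0.03,-1],
    [0,0,0,0,0,0.038,-1],
    [0,0,0,0,0,0.044,-1],
    [0,0,0,0,0,0.047,-1],
    [0,0,0,0,0,0.047,-1],
  ],
)

```text
clock: 9.1
tool_pos: [0.5142, 0.0359, 0.0546]
ee_rot: [2.298, -2.142, -0.0]
wrist_force: [0.1, 0.2, -0.8]
opening: 0.035
grasp_force: 40.5
```

```bash
python3 to.py .514 .0358 .055 4;python3 - <<'E'
from m import *
c=camera('scene');save(c,'s5.png');a=cv2.imread('pics/s5.png')[130:260,200:320]
cv2.imwrite('pics/s5c.png',cv2.resize(a,None,fx=4.5,fy=4.5,interpolation=3))
E
```

```text
turn [ 0.01 -0.01  0.04] shift [ 0.0001  0.0002 -0.0004]
9.1 [0.5142 0.0359 0.0546] [ 0.45  0.27 -0.54  0.   -0.76 -0.38] 0.03504542269957258 40.46963397413492 [ 0.1  0.2 -0.8]
```

View pics/s5c.png

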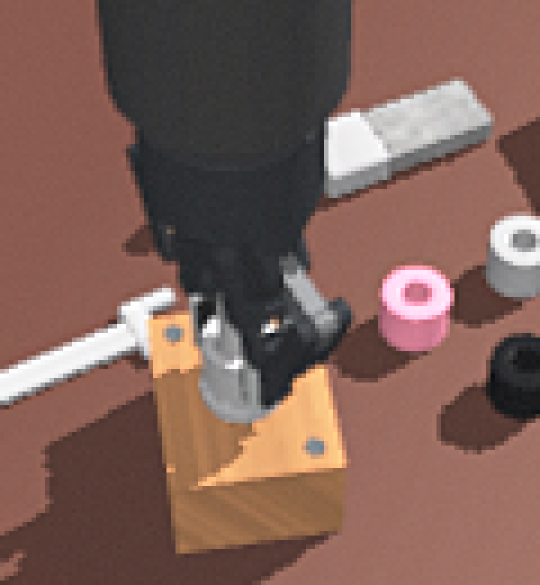

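The sleeve is around the pin and just above the collar. I'll lower it a touch, release, and rise.

Emit:
carry_out(
  deltas=[
    [0,0,0,0,0,0.002,-1],
    [0,0,0,0,0,0.002,0.2],
    [0,0,0,0,0,0.002,0.2],
    [0,0,0,0,0,0.002,0.2],
    [0,0,0,0,0,-0.05,0.2],
    [0,0,0,0,0,-0.11,0.2],
    [0,0,0,0,0,-0.11,0.2],
  ],
)

```text
clock: 10.02
tool_pos: [0.5172, 0.0368, 0.1698]
ee_rot: [-2.293, 2.135, -0.007]
wrist_force: [0.7, 0.4, -1.2]
opening: 0.0513
grasp_force: 0.0
```

```bash
python3 to.py .489 .2193 .12 24.1
python3 - <<'E'
from m import *
for n in ('scene','wrist'):
  c=camera(n);P=cloud(c);print(n,fit(P,.5145,.036,.086,.097,.03),fit(P,.5145,.036,.115,.14,.03))
E
```

```text
turn [ -0.54   0.04 -20.02] shift [-0.1839  0.0156  0.0501]
10.025 [0.5172 0.0368 0.1698] [ 0.45  0.13 -0.41  0.   -1.02 -0.38] 0.051326411381851636 0.0 [ 0.7  0.4 -1.2]
scene (137, array([0.5143, 0.0355, 0.0179]), array([0.5213, 0.0292, 0.0915])) (82, array([0.5148, 0.0357, 0.0099]), array([0.5179, 0.0345, 0.125 ]))
wrist (822, array([0.513 , 0.0358, 0.0179]), array([0.514 , 0.0279, 0.0907])) (727, array([0.5131, 0.0359, 0.0101]), array([0.5134, 0.034 , 0.1251]))
```

The sleeve is seated, with its top at 0.091 as it must be. Now the narrow sleeve.

Emit:
carry_out(
  deltas=[
    [0,0,-20,-0.184,0.0155,0.0,0.3],
    [0,0,-20,-0.184,0.0155,0.03,0.3],
    [0,0,-20,-0.184,0.0155,0.05,0.3],
    [0,0,-20,-0.184,0.0155,0.05,0.3],
    [0,0,-20,-0.184,0.0155,0.05,0.3],
    [0,0,-20,-0.184,0.0155,0.05,0.3],
  ],
)

```text
clock: 10.88
tool_pos: [0.486, 0.2174, 0.1148]
ee_rot: [2.634, -1.711, 0.0]
wrist_force: [0.6, -0.5, 0.5]
opening: 0.0558
grasp_force: 0.0
```

```bash
python3 - <<'E'
from m import *
P=cloud(camera('wrist'));print(fit(P,.489,.2193,.022,.035,.028))
E
python3 to.py .489 .2193 -.011 24.1
```

```text
(1304, array([0.4892, 0.2199, 0.018 ]), array([0.4893, 0.2192, 0.0277]))
turn [-0.02  0.   -0.13] shift [-0.0006 -0.0033  0.126 ]
10.925 [0.4861 0.2174 0.115 ] [ 0.79  0.22 -0.44  0.   -0.91 -0.37] 0.05515753354733545 0.0 [ 0.1 -0.3  0. ]
```

Emit:
carry_out(
  deltas=[
    [0,0,0,-0.001,-0.0035,0.05,0.3],
    [0,0,0,-0.001,-0.0035,0.09,0.3],
    [0,0,0,-0.001,-0.0035,0.11,0.3],
    [0,0,0,-0.001,-0.0035,0.12,0.3],
    [0,0,0,-0.001,-0.0035,0.125,0.3],
    [0,0,0,-0.001,-0.0035,0.125,0.3],
  ],
)

```text
clock: 11.68
tool_pos: [0.489, 0.2207, -0.0097]
ee_rot: [-2.634, 1.71, -0.0]
wrist_force: [-0.6, -0.1, 0.4]
opening: 0.0556
grasp_force: 0.0
```

```bash
python3 to.py .489 .2196 -.011 24.1
```

```text
turn [-0.06  0.02 -0.08] shift [0.001  0.0005 0.0013]
11.675 [ 0.489   0.2207 -0.0097] [ 0.79  0.39 -0.56  0.   -0.62 -0.37] 0.05559073956703097 0.0 [-0.6 -0.1  0.4]
```

Emit:
carry_out(
  deltas=[
    [0,0,0,0.001,0,0.001,-1],
    [0,0,0,0.001,0,0.001,-1],
    [0,0,0,0.001,0,0.001,-1],
    [0,0,0,0.001,0,0.001,-1],
    [0,0,0,0,0,-0.06,-1],
    [0,0,0,0,0,-0.12,-1],
    [0,0,0,0,0,-0.17,-1],
    [0,0,0,0,0,-0.17,-1],
  ],
)

```text
clock: 12.68
tool_pos: [0.4906, 0.2223, 0.1645]
ee_rot: [-2.629, 1.705, -0.004]
wrist_force: [-0.3, -0.4, -2.3]
opening: 0.0352
grasp_force: 40.9
```

```bash
python3 to.py .63 -.05 .2 -5; python3 to.py .56 -.29 .12 -27.3
python3 - <<'E'
from m import *
c=camera('top');P=cloud(c)
m=(P[...,2]>.02)&(P[...,2]<.036)&(abs(P[...,0]-.56)<.12)&(abs(P[...,1]+.29)<.11)
print(np.percentile(P[m],[1,99],axis=0).round(3))
E
```

```text
turn [-0.44  0.27 29.07] shift [ 0.3054 -0.0165 -0.0362]
12.675 [0.4906 0.2223 0.1645] [ 0.79  0.17 -0.37  0.   -1.02 -0.37] 0.035168146308118896 40.87030319496989 [-0.3 -0.4 -2.3]
turn [-0.39  0.36 51.37] shift [0.4962 0.146  0.042 ]
12.675 [0.4906 0.2223 0.1645] [ 0.79  0.17 -0.37  0.   -1.02 -0.37] 0.035168146308118896 40.87030319496989 [-0.3 -0.4 -2.3]
[[ 0.481 -0.362  0.02 ]
 [ 0.645 -0.216  0.035]]
```

Emit:
carry_out(
  deltas=[
    [0,0,51.4,0.496,0.146,-0.036,-1],
    [0,0,51.4,0.496,0.146,-0.036,-1],
    [0,0,51.4,0.496,0.146,-0.036,-1],
    [0,0,51.4,0.496,0.146,-0.036,-1],
    [0,0,51.4,0.496,0.146,-0.036,-1],
    [0,0,51.4,0.496,0.146,-0.036,-1],
    [0,0,51.4,0.496,0.146,-0.036,-1],
    [0,0,51.4,0.496,0.146,-0.036,-1],
  ],
)

```text
clock: 13.72
tool_pos: [0.554, -0.2754, 0.1925]
ee_rot: [1.632, -2.682, -0.004]
wrist_force: [1.5, 1.4, -0.4]
opening: 0.0357
grasp_force: 40.8
```

```bash
python3 to.py .562 -.289 -.004 -27.3
```

```text
turn [ 0.17 -0.02 -0.07] shift [ 0.0083 -0.014   0.1964]
13.725 [ 0.554  -0.2754  0.1925] [-0.15  0.29 -0.15 -0.   -1.14 -0.33] 0.03569570782680972 40.81651758402586 [ 1.5  1.4 -0.4]
```

Emit:
carry_out(
  deltas=[
    [0,0,0,0.006,-0.01,0.06,-1],
    [0,0,0,0.006,-0.01,0.11,-1],
    [0,0,0,0.006,-0.01,0.15,-1],
    [0,0,0,0.006,-0.01,0.17,-1],
    [0,0,0,0.006,-0.01,0.185,-1],
    [0,0,0,0.006,-0.01,0.19,-1],
    [0,0,0,0.006,-0.01,0.19,-1],
  ],
)

```text
clock: 14.6
tool_pos: [0.561, -0.2836, 0.0044]
ee_rot: [1.633, -2.684, -0.0]
wrist_force: [-0.6, -0.0, -1.5]
opening: 0.0354
grasp_force: 40.8
```

```bash
python3 to.py .562 -.289 -.004 -27.3
```

```text
turn [ 0.01 -0.   -0.06] shift [ 0.0044 -0.0033  0.0084]
14.6 [ 0.561  -0.2836  0.0044] [-0.16  0.49 -0.33  0.   -0.75 -0.32] 0.03543231071032934 40.80820586532354 [-0.6 -0.  -1.5]
```

Emit:
carry_out(
  deltas=[
    [0,0,0,0,0,0.008,-1],
    [0,0,0,0,0,0.008,-1],
    [0,0,0,0,0,0.008,0.3],
    [0,0,0,0,0,0.008,0.3],
    [0,0,0,0,0,0.008,0.3],
    [0,0,0,0,0,-0.05,0.3],
    [0,0,0,0,0,-0.11,0.3],
    [0,0,0,0,0,-0.17,0.3],
  ],
)

```text
clock: 15.6
tool_pos: [0.5607, -0.2836, 0.1765]
ee_rot: [-1.633, 2.684, -0.0]
wrist_force: [1.0, -0.2, -0.2]
opening: 0.0556
grasp_force: 0.0
```

```bash
python3 to.py .514 .0358 .175 4
python3 - <<'E'
from m import *
c=camera('top');P=cloud(c);save(c,'t6.png')
m=(P[...,2]>.025)&(P[...,2]<.04)&(abs(P[...,0]-.562)<.05)&(abs(P[...,1]+.289)<.05)
print(m.sum(), np.median(P[m],0)); c=camera('wrist');save(c,'w6.png')
E
```

```text
turn [-1.000e-02 -0.000e+00 -3.136e+01] shift [-0.2622  0.1883  0.0015]
15.6 [ 0.5607 -0.2836  0.1765] [-0.16  0.31 -0.15  0.   -1.11 -0.32] 0.05555074158974449 0.0 [ 1.  -0.2 -0.2]
120 [ 0.55618114 -0.2840246   0.03129069]
```

View pics/w6.png

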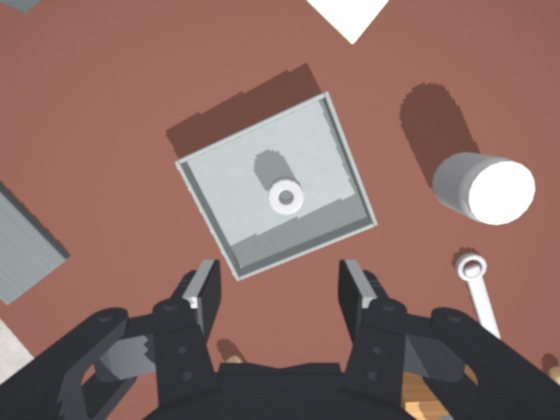

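The thick-walled sleeve stands in the tray at (286,196). Next is the gauge.

Emit:
carry_out(
  deltas=[
    [0,0,-31.4,-0.262,0.188,0.0,0.3],
    [0,0,-31.4,-0.262,0.188,0.0,0.3],
    [0,0,-31.4,-0.262,0.188,0.0,0.3],
    [0,0,-31.4,-0.262,0.188,0.0,0.3],
    [0,0,-31.4,-0.262,0.188,0.0,0.3],
    [0,0,-31.4,-0.262,0.188,0.0,0.3],
    [0,0,-31.4,-0.262,0.188,0.0,0.3],
    [0,0,-31.4,-0.262,0.188,0.0,0.3],
  ],
)

```text
clock: 16.7
tool_pos: [0.5145, 0.0344, 0.1743]
ee_rot: [2.297, -2.143, -0.0]
wrist_force: [-0.8, -0.3, -0.7]
opening: 0.0554
grasp_force: 0.0
```

```bash
python3 to.py .514 .0358 .077 4
```

```text
turn [ 0.01 -0.01 -0.02] shift [-0.0014  0.0004  0.0973]
16.7 [0.5145 0.0344 0.1743] [ 0.45  0.13 -0.4   0.   -1.04 -0.38] 0.05543400770228396 0.0 [-0.8 -0.3 -0.7]
```

Emit:
carry_out(
  deltas=[
    [0,0,0,-0.001,0,0.04,0.2],
    [0,0,0,-0.001,0,0.07,0.2],
    [0,0,0,-0.001,0,0.09,0],
    [0,0,0,-0.001,0,0.097,0],
    [0,0,0,-0.001,0,0.097,0],
  ],
)

```text
clock: 17.32
tool_pos: [0.5145, 0.0356, 0.0773]
ee_rot: [2.296, -2.143, -0.0]
wrist_force: [0.3, -0.1, -0.5]
opening: 0.0425
grasp_force: 0.0
```

```bash
python3 to.py .514 .0358 .077 4
python3 - <<'E'
from m import *
c=camera('scene');save(c,'s7.png');a=cv2.imread('pics/s7.png')[130:260,200:320]
cv2.imwrite('pics/s7c.png',cv2.resize(a,None,fx=4.5,fy=4.5,interpolation=3))
E
```

```text
turn [ 0.03 -0.02 -0.04] shift [-0.0003  0.0005  0.0003]
17.325 [0.5145 0.0356 0.0773] [ 0.45  0.24 -0.52  0.   -0.81 -0.38] 0.042536953683051666 0.0 [ 0.3 -0.1 -0.5]
```

View pics/s7c.png

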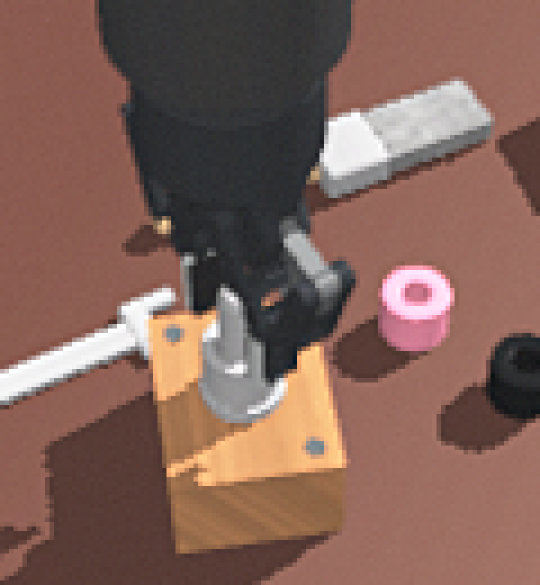

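Run:
```python
from m import *
c=camera('scene')
for col in (256,258,260,262,264): print(col,[(r,*[float(v) for v in world(c,r,col).round(3)]) for r in (205,208,210,211,212,213,214)])
```

```text
256 [(205, 0.545, 0.027, 0.135), (208, 0.543, 0.027, 0.123), (210, 0.542, 0.028, 0.115), (211, 0.542, 0.028, 0.113), (212, 0.542, 0.028, 0.109), (213, 0.542, 0.028, 0.106), (214, 0.544, 0.027, 0.105)]
258 [(205, 0.935, -0.192, 0.703), (208, 0.542, 0.032, 0.119), (210, 0.544, 0.031, 0.115), (211, 0.543, 0.032, 0.111), (212, 0.542, 0.032, 0.107), (213, 0.544, 0.031, 0.106), (214, 0.541, 0.033, 0.098)]
260 [(205, 0.559, 0.027, 0.149), (208, 0.549, 0.033, 0.126), (210, 0.549, 0.032, 0.121), (211, 0.549, 0.033, 0.117), (212, 0.549, 0.033, 0.113), (213, 0.549, 0.033, 0.11), (214, 0.549, 0.032, 0.107)]
262 [(205, 0.565, 0.028, 0.155), (208, 0.564, 0.028, 0.146), (210, 0.548, 0.038, 0.115), (211, 0.55, 0.037, 0.115), (212, 0.546, 0.039, 0.105), (213, 0.549, 0.037, 0.108), (214, 0.522, 0.053, 0.063)]
264 [(205, 0.57, 0.029, 0.161), (208, 0.57, 0.029, 0.152), (210, 0.548, 0.042, 0.112), (211, 0.548, 0.042, 0.109), (212, 0.549, 0.042, 0.107), (213, 0.517, 0.061, 0.055), (214, 0.52, 0.059, 0.056)]
```

The tips are at z≈0.10 and the sleeve's top at 0.091, so they are on the bare pin. I'll close firmly and lift.

Emit:
carry_out(
  deltas=[
    [0,0,0,0,0,0,-1],
    [0,0,0,0,0,0,-1],
    [0,0,0,0,0,0,-1],
    [0,0,0,0,0,0,-1],
    [0,0,0,0,0,-0.01,-1],
    [0,0,0,0,0,-0.03,-1],
    [0,0,0,0,0,-0.06,-1],
    [0,0,0,0,0,-0.09,-1],
  ],
  squeeze=100,
)

```text
clock: 18.42
tool_pos: [0.5137, 0.0364, 0.1684]
ee_rot: [2.298, -2.141, -0.001]
wrist_force: [0.4, -0.3, -3.9]
opening: 0.0176
grasp_force: 98.2
```

```bash
python3 to.py .514 .0358 .36 4; python3 to.py .5 .035 .42 4 60;python3 to.py .5 .035 .42 4 -60
python3 - <<'E'
from m import *
P=cloud(camera('scene'));z=P[...,2]
m=(np.hypot(P[...,0]-.514,P[...,1]-.036)<.024)&(z>.06)&(z<.2)
print(np.histogram(z[m],bins=np.arange(.06,.21,.01)))
E
```

```text
turn [0.05 0.   0.03] shift [ 0.0006 -0.     -0.1916]
18.425 [0.5137 0.0364 0.1684] [ 0.45  0.14 -0.41 -0.   -1.03 -0.38] 0.01757941963904445 98.1663361005485 [ 0.4 -0.3 -3.9]
turn [6.005e+01 2.000e-02 3.000e-02] shift [ 0.0004  0.014  -0.2516]
18.425 [0.5137 0.0364 0.1684] [ 0.45  0.14 -0.41 -0.   -1.03 -0.38] 0.01757941963904445 98.1663361005485 [ 0.4 -0.3 -3.9]
turn [-5.995e+01 -1.000e-02  3.000e-02] shift [ 0.0004  0.014  -0.2516]
18.425 [0.5137 0.0364 0.1684] [ 0.45  0.14 -0.41 -0.   -1.03 -0.38] 0.01757941963904445 98.1663361005485 [ 0.4 -0.3 -3.9]
(array([ 0,  0,  0,  0,  7, 33, 39, 19, 27, 89, 64, 83, 81, 67]), array([0.06, 0.07, 0.08, 0.09, 0.1 , 0.11, 0.12, 0.13, 0.14, 0.15, 0.16,
       0.17, 0.18, 0.19, 0.2 ]))
```

Lifted free, with the lower end at ≈0.106 and a weight of about 4 N. Now higher.

Emit:
carry_out(
  deltas=[
    [0,0,0,0,0,-0.03,-1],
    [0,0,0,0,0,-0.07,-1],
    [0,0,0,0,0,-0.11,-1],
    [0,0,0,0,0,-0.15,-1],
    [0,0,0,0,0,-0.18,-1],
    [0,0,0,0,0,-0.2,-1],
    [0,0,0,0,0,-0.2,-1],
  ],
)

```text
clock: 19.35
tool_pos: [0.5146, 0.0367, 0.3684]
ee_rot: [-2.297, 2.14, -0.001]
wrist_force: [0.0, 0.9, -5.6]
opening: 0.0177
grasp_force: 98.7
```

```bash
python3 to.py .56 .039 .42 4 60
```

```text
turn [59.87  0.08  0.  ] shift [ 0.0008 -0.0456 -0.0515]
19.35 [0.5146 0.0367 0.3684] [ 0.45  0.03 -0.07 -0.   -1.47 -0.38] 0.017685974192833985 98.6801199358888 [ 0.   0.9 -5.6]
```

Emit:
carry_out(
  deltas=[
    [7.5,0,0,0,-0.01,-0.01,-1],
    [15,0,0,0,-0.02,-0.02,-1],
    [22.5,0,0,0,-0.03,-0.03,-1],
    [30,0,0,0,-0.04,-0.04,-1],
    [37.5,0,0,0,-0.05,-0.05,-1],
    [45,0,0,0,-0.06,-0.06,-1],
    [52.5,0,0,0,-0.07,-0.06,-1],
    [60,0,0,0,-0.08,-0.06,-1],
  ],
)

```text
clock: 20.35
tool_pos: [0.593, 0.0289, 0.4594]
ee_rot: [-1.667, 1.581, -0.849]
wrist_force: [2.1, -2.1, 1.1]
opening: 0.0172
grasp_force: 99.3
```

Emit:
carry_out(
  deltas=[
    [0,0,0,0,0,0,-1],
    [0,0,0,0,0,0,-1],
    [0,0,0,0,0,0,-1],
    [0,0,0,0,0,0,-1],
  ],
)

```text
clock: 20.85
tool_pos: [0.5955, 0.0291, 0.4645]
ee_rot: [-1.663, 1.579, -0.852]
wrist_force: [-0.6, 0.5, -3.4]
opening: 0.0172
grasp_force: 99.3
```

```bash
python3 to.py .6 .042 .42 4 60
python3 - <<'E'
from m import *
c=camera('scene');save(c,'s8.png')
for t in ('gauge','gauge_foot','sleeve_wide'):
  for d in models.pinpoint('scene',t)[:2]:
    r,k=d['centre'];print(t,d['p'],np.round([r,k]),world(c,r,k).round(3))
E
```

```text
turn [ 3.6  -1.16 -0.4 ] shift [-0.0129  0.0342  0.0288]
20.85 [0.5955 0.0291 0.4645] [ 0.29 -0.38 -0.91  1.23 -0.21 -1.35] 0.017227463421385435 99.2616268247366 [-0.6  0.5 -3.4]
gauge 0.57 [ 73. 287.] [0.625 0.028 0.459]
gauge 0.17 [ 14. 256.] [0.569 0.022 0.503]
gauge_foot 0.81 [104. 299.] [0.65  0.029 0.432]
sleeve_wide 0.55 [ 66. 281.] [0.623 0.02  0.468]
```

View pics/s8.png

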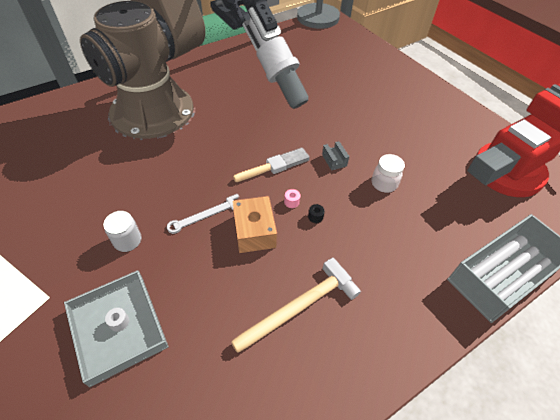

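The gauge and sleeve are held tilted at about (280,70), the holder is empty, and the scrap sleeve is in the tray at (116,318). I've now viewed 11 pictures, one over the limit, so I'll check the tilt and the seating with numbers only.

```bash
cat > ax.py <<'E'
from m import *
from scipy.optimize import least_squares
s=env.get_state();Rt=R.from_rotvec(s['ee_rot']);d0=Rt.apply([0,0,1]);tp=s['tool_pos']
print('tool tilt',np.degrees(np.arccos(-d0[2])).round(1),s['clock'],abs(s['joint_velocities']).max())
Q=[]
for n in ('scene','top'):
    P=cloud(camera(n)).reshape(-1,3);v=P-tp;a=v@d0;rr=np.linalg.norm(v-np.outer(a,d0),axis=1)
    q=P[(a>-.015)&(a<.11)&(rr<.03)];Q.append(q);print(n,len(q))
for nm,q in (('scene',Q[0]),('both',np.vstack(Q))):
    def prof(t): # t: distance from foot toward tip
        return np.select([t<.040,t<.048,t<.076],[.012,.020,.018],.010)
    def res(p):
        d=Rt.apply([np.sin(p[2]),np.sin(p[3]),1.]);d/=np.linalg.norm(d)
        c=tp+Rt.apply([p[0],p[1],0]);v=q-c;a=v@d;r=np.linalg.norm(v-np.outer(a,d),axis=1)
        t=p[4]-a;m=(t>0)&(t<.076);return np.where(m,np.clip(r-prof(t),-.006,.006),.003)
    b=min((least_squares(res,[0,0,0,0,f],diff_step=1e-3,loss='soft_l1',f_scale=.002) for f in np.arange(.06,.105,.003)),key=lambda o:o.cost)
    p=b.x;d=Rt.apply([np.sin(p[2]),np.sin(p[3]),1.]);d/=np.linalg.norm(d);c=tp+Rt.apply([p[0],p[1],0])
    v=q-c;a=v@d;r=np.linalg.norm(v-np.outer(a,d),axis=1);t=p[4]-a
    print(nm,'tilt',np.degrees(np.arccos(-d[2])).round(1),p.round(4),'foot',(c+p[4]*d).round(3))
    for k in np.arange(0,.1,.004):
        m=(t>=k)&(t<k+.004)
        if m.sum()>2: print(round(k*1000),m.sum(),np.median(r[m]).round(4),end=' | ')
    print()
E
python3 ax.py
```

```text
tool tilt 56.4 21.05 0.009645623962623993
scene 1951
top 403
scene tilt 57.7 [-0.0006  0.0015  0.0073 -0.022   0.0634] foot [0.648 0.031 0.43 ]
0 110 0.0101 | 4 79 0.012 | 8 74 0.0117 | 12 78 0.012 | 16 74 0.0121 | 20 80 0.0121 | 24 76 0.0123 | 28 74 0.0123 | 32 81 0.0124 | 36 80 0.0126 | 40 235 0.0196 | 44 127 0.0205 | 48 82 0.0175 | 52 118 0.0175 | 56 118 0.0177 | 60 111 0.0178 | 64 116 0.0179 | 68 114 0.018 | 72 105 0.0179 | 76 19 0.0168 | 
both tilt 58.0 [-0.0002  0.0019  0.0018 -0.0267  0.0633] foot [0.648 0.03  0.429]
0 113 0.0101 | 4 95 0.0119 | 8 85 0.0117 | 12 93 0.012 | 16 88 0.012 | 20 97 0.0121 | 24 84 0.0123 | 28 79 0.0124 | 32 79 0.0126 | 36 99 0.0129 | 40 240 0.0197 | 44 183 0.0204 | 48 127 0.0176 | 52 145 0.0174 | 56 142 0.0177 | 60 137 0.0178 | 64 144 0.0178 | 68 140 0.018 | 72 139 0.0177 | 76 42 0.0164 |
```

The tilt is 57–58°, the sleeve spans exactly 48–76 mm from the foot (against the collar), the foot is at z=0.43, and the arm is still.

```bash
python3 -c "
from workcell import job
print(job.finish_job())"
```

```text
the job is handed in; nothing more can be done
None
```

The job is handed in: the wide sleeve is seated on the gauge collar, the narrow one is in the scrap tray, and the gauge is held still at about 58° from upright, tip up, its low end about 0.43 m above the bench; I viewed 11 pictures, one over the limit of 10.

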